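# Nip the cracked eyepiece plate in the ratchet press

### The arm

A 6-joint arm with a two-finger parallel gripper is mounted at the origin on the work surface. World frame = base frame: x ahead of the robot, y to its left, z up, the work surface at z = 0. Lengths are in m, angles in degrees, forces in N, time in s.
With the tool pointing down it reaches from about 0.3 to 0.775 m from the base axis. Payload 14.6 kg.
Tool frame: the origin (TCP) lies between the finger pads; the fingertips stand 25 mm ahead of it and the grasp point (between the pads) lies 6 mm ahead of it; x points along the fingers, z is the direction in which the jaws open and shut, and the axes are right-handed (so a half turn about x gives the same grasp; the last joint's range is limited). The gripper opens to 85 mm and grips with 20 to 120 N. Pads are 22 mm wide; open, the fingers measure 114 mm over their backs; the gripper's body (76 mm by 85 mm) begins 54 mm behind the grasp point. The pads swing forward as they close: fully open they stand 13 mm farther back than shut.
Start: joints at [-77.67, 17.183, 87.147, -0, 75.671, -3.816], TCP at [0.153, -0.528, 0.256] pointing down, gripper open.
Joint ranges: [-173.82, 173.82], [-45.26, 126.66], [13.44, 144.39], [-59.66, 239.66], [0, 175.72], [-146.38, 146.38]. Speed limits (degrees/s): [127.2, 127.2, 147.25, 180, 180, 180].

### API

Orientations are given as [roll, pitch, yaw] about the fixed x, y, z axes, in that order (R = Rz(yaw) Ry(pitch) Rx(roll)).
In Python, from plant import r gives the robot as it stands.
- The arm moves only by the tool apply_moves, never from a script. Its argument "series" is text: rows parted by semicolons, each of 4 numbers parted by spaces: the shift along the tool's x, y, z in mm, then the turn about the tool's x in rad. In form: dx dy dz twist; .... A call has 1 to 5 rows; each row is the pose to reach, as a shift and turn from the pose commanded when the call began, along the tool's axes at that moment; what a row does not reach only later rows make up. A row lasts 1/8 s, in which the tool goes at most 62.5 mm and 10.7 degrees, less where a joint would pass 70% of its speed; a pose out of reach is approached as far as the arm can. A call with a gripper value outside its range is refused whole. "claw" is the opening, from 0 (shut) to 1 (fully open), set as the call begins (left out, the last holds). The fingers move at their own pace and stop on an object; "squeeze" is the grip in N (left out, the last holds). Time passes only in rows, so rows that repeat a pose let the fingers close. It gives the time, the measured TCP pose, the force and the opening at its end, in the units of the state.
- r.get_obs(): the state, without advancing time (a new reading comes with each control period).
- r.capture(name): name is "scene" or "top" or "wrist"; returns (picture, depth): 480x640x3 uint8, blue, green, red; 480x640 float32, m along the optical axis (not along the pixel's ray), 0 where there is no reading.
- r.calibration(name): a dict with "intrinsics" (3x3 intrinsics, pixels), "k1" (the pictures are not rectified: a ray, as slopes to the right and down, at radius r is drawn at 1 + k1 r^2 times it, then the intrinsics apply), "eye" and "rotation" of the camera in the world. Camera axes: x right, y up, looking along -z (the intrinsics and any distortion apply to the point x, -y, -z); pixel columns grow to the right and rows downward; lengths in m; the calibration is good to about 2 mm. A picture is of the moment at which its call begins: read the wrist's pose just before it. calibration takes no time and is no camera call; for the wrist camera it gives the pose at the moment of the call.
- r.job_done(): hands the job in, once; it reports no verdict.
The state is a dict: "time_s": time; "qpos": joint angles; "joint_vel": joint speeds; "joint_efforts": joint torques, N m; "tcp_pos": TCP position; "orientation": TCP orientation; "wrist_force": force on the tool from outside, world axes, zero at the start; "moment": the same for the moment, N m; "finger_gap": finger opening in m.
Only numpy, scipy, OpenCV 4.12 (cv2) and the standard library are available. Lean on these libraries where they do the work, as an engineer would, in place of code of your own. Each camera call takes 0.05 s, during which the arm holds its last target.

### The job

First push the loose rosewood hand grip fully down onto the upright spigot of the press's crank, and then flip the red reversing lever over to the tightening side. Then work the crank back and forth by the grip until the press nips the cracked walnut plate firmly: stop as soon as the crank turns distinctly stiffer and do not overtighten, for the plate would split. Leave the grip on the spigot, let go, and do not disturb the other things on the table.

Things in the scene. Friction and masses are not known exactly. Their poses are not given: they have to be found in the camera images.
- press: Fixed dark iron screw press: base 140 x 200 x 20 mm, two columns, a bridge (top 98 mm above the table), on it an open ratchet head and a crank. Origin: centre of the base's underside, straight below the vertical screw axis, which is also the crank's axis; z up. The crank points along the press's -x at crank value 0.
- screw_top (a point): Point on the screw axis, 117 mm above the table. Turning the screw clockwise seen from above tightens: the jaw under the bridge comes down 6 mm per rad onto the plate, and presses through a sprung cork pad (30 N per mm). The start gap, about 3 to 13 mm, is not given and must be felt. The screw holds by itself when let go.
- crank (a joint): Angle of the crank arm, rad, 0 along the press's -x, growing counter-clockwise seen from above; stops at -0.7 and +0.7; stays where left. Steel bar, 16 mm wide, top 110 mm above the table. Its ratchet (12 teeth, 0.52 rad apart, so up to 0.52 rad is lost as a stroke starts) turns the screw only the way the lever sets; the other way it clicks over.
- spigot_tip (a point): Top centre of the crank's upright spigot, 105 mm from the screw axis, 145 mm above the table: 13 mm thick, tapered in its top 7 mm, 35 mm above the bar. Pushed here, the crank drives the screw at about 5 N with the jaw free, at 9 to 14 N with the plate firmly nipped (felt while moving); above 18 N is overtightening.
- grip_home (a point): Where the middle of the grip must come to be when it is fully down on the spigot: on the spigot's axis, 136 mm above the table.
- sleeve: Loose rosewood hand grip: an open tube, outer diameter 28 mm, bore 16 mm, 52 mm long, 70 g, standing upright on the table; turns freely on the spigot. Origin at the centre of its lower end, z along the bore. Either end may go down.
- sleeve_mid (a point): Middle of the grip, on its bore axis, halfway along.
- pawl (a joint): Red reversing lever's angle on the crank, rad, growing counter-clockwise from above; pivot 60 mm from the screw axis, opposite the spigot; it points back over the axis. A detent holds it near +0.4 or -0.4 (0.1 to 0.4 while a pawl sits on a tooth). Positive (starts so): crank drives counter-clockwise, loosening. Negative: drives clockwise, tightening.
- lever_fin (a point): Centre of the red upright fin at the lever's free end, near the screw axis, 57 mm from the lever's pivot: 12 mm along the lever, 7 mm thick, 126 to 156 mm above the table. Seen along the crank from spigot to screw, it is right of the axis at loosening, left at tightening: about 44 mm apart. About 3 N pushes it across.
- plate: Cracked walnut eyepiece plate, 50 x 110 x 8 mm with two round 27 mm holes, lying loose and level on a wooden packing block in the press under the jaw. Origin at the centre of its underside. Already in place: not to be handled.
- spacer: Bystander: loose flat bone ring, 40 mm across, 10 mm high. Origin under its centre.
- dish: Bystander: white ceramic mixing dish, 84 mm across, 30 mm high. Origin under its centre.
- tweezers: Bystander: blued steel tweezers, 125 mm long, 8 mm high. Origin at mid length, on the table.
- lens_board: Bystander: rosewood lens board, 100 x 130 x 15 mm, under the magnifier. Origin under its centre.
- driver: Bystander: screwdriver, 160 mm long, lying on the table.
- jar: Bystander: amber jar, 56 mm across, 60 mm high. Origin under its centre.
Things that resemble listed ones, but are neither listed nor needed, are in the scene too. Of the things that look like the sleeve, the smaller one is meant.

How it is judged:
By the outcome, as a careful person would: the job done as asked, in the order asked, and still so for the second after the job is handed in, with the robot touching nothing.
It also fails if it takes over 72 s, if anything falls off the work surface, if the arm or the gripper's body presses on something with over 40 N, if the wrist force passes 120 N, or if a joint passes its speed limit or range.

## Working session

There is one attempt and no reset: what is moved stays moved. The work goes in short steps, Python scripts to look and compute and a tool call to move; the robot and the scene stay as the last step left them, time stands still between calls to the robot, and variables do not carry over. Pictures are saved under pics/ and viewed, and the job is handed in when it is done.

Besides the shell and the picture viewer there is one more tool, called after "Call:" by a JSON object that holds its "fn" and its "kwargs". apply_moves: Moves the arm, as the interface text tells. Its arguments: {"type":"object","properties":{"series":{"type":"string"},"claw":{"type":"number"},"squeeze":{"type":"number"}},"required":["series"]}

```bash
ls; mkdir -p pics; cat > h.py <<'E'
import numpy as np, cv2, json
from plant import r
from scipy.spatial.transform import Rotation as Rn
def cap(n,fn=None):
    c=r.calibration(n); p,d=r.capture(n)
    if fn: cv2.imwrite('pics/'+fn+'.png',p); np.savez('pics/'+fn+'.npz',p=p,d=d,**{k:np.array(c[k]) for k in('intrinsics','k1','eye','rotation')})
    return p,d,c
def load(fn):
    z=np.load('pics/'+fn+'.npz'); return z['p'],z['d'],{k:z[k] for k in('intrinsics','k1','eye','rotation')}
def ray(c,u,v):
    K=np.array(c['intrinsics'],float);k1=float(c['k1'])
    q=cv2.undistortPoints(np.array([[[u,v]]],float),K,np.array([k1,0,0,0,0.]))[0,0]
    d=np.array(c['rotation'])@np.array([q[0],-q[1],-1.]); return np.array(c['eye'],float),d
def onz(c,u,v,z):
    e,d=ray(c,u,v); return e+d*(z-e[2])/d[2]
def pt(c,d,u,v):
    e,dd=ray(c,u,v); return e+dd*d[int(round(v)),int(round(u))]
def proj(c,P):
    K=np.array(c['intrinsics'],float);k1=float(c['k1'])
    q=np.array(c['rotation']).T@(np.array(P,float)-np.array(c['eye'])); x,y=q[0]/-q[2],-q[1]/-q[2]; s=1+k1*(x*x+y*y)
    return K[0,0]*x*s+K[0,2],K[1,1]*y*s+K[1,2]
def cloud(c,d):
    K=np.array(c['intrinsics'],float);k1=float(c['k1'])
    v,u=np.mgrid[0:480,0:640]; q=cv2.undistortPoints(np.stack([u,v],-1).reshape(-1,1,2).astype(float),K,np.array([k1,0,0,0,0.]))[:,0]
    D=np.c_[q[:,0],-q[:,1],-np.ones(len(q))]@np.array(c['rotation']).T
    return (np.array(c['eye'])+D*d.reshape(-1,1)).reshape(480,640,3)
E
python3 - <<'E'
from h import *
cap('scene','s0');cap('top','t0');cap('wrist','w0')
for n in('scene','top','wrist'):print(n,r.calibration(n))
print(r.get_obs())
E
```

```text
pics
scene {'intrinsics': array([[590.38432293,   0.        , 323.96743461],
       [  0.        , 590.38432293, 245.87876084],
       [  0.        ,   0.        ,   1.        ]]), 'k1': -0.13745268267566108, 'eye': array([1.55519479, 0.91256564, 0.96896965]), 'rotation': array([ 58.41242903,   1.26316876, 131.41698527])}
top {'intrinsics': array([[446.65760954,   0.        , 323.1095248 ],
       [  0.        , 446.65760954, 241.18149517],
       [  0.        ,   0.        ,   1.        ]]), 'k1': -0.01870167520736453, 'eye': array([ 0.34580112, -0.00538346,  1.18652986]), 'rotation': array([  9.10806661,  -1.28471285, -90.69951931])}
wrist {'intrinsics': array([[395.5092348 ,   0.        , 317.49194386],
       [  0.        , 395.5092348 , 235.76802974],
       [  0.        ,   0.        ,   1.        ]]), 'k1': -0.06461343978457222, 'eye': array([ 0.23217111, -0.50493316,  0.37397719]), 'rotation': array([-18.34660479,   0.10618093, -73.77638913])}
{'time_s': 0.15, 'qpos': array([-7.76720576e+01,  1.72108588e+01,  8.71702080e+01, -1.97503761e-04,
        7.56710446e+01, -3.81704084e+00]), 'joint_vel': array([ 0.01301702, -0.15422739, -0.07665072, -0.04135433,  0.02532777,
       -0.06783512]), 'joint_efforts': array([ 6.28815396e-04, -5.43668497e+01, -3.61888611e+01, -3.21458538e-05,
        3.17929342e-03,  2.64567922e-05]), 'tcp_pos': array([ 0.15289281, -0.52817076,  0.25584149]), 'orientation': array([176.39330633,  89.9478882 , 102.53833853]), 'wrist_force': array([-0.23880164, -0.23776742, -0.39713114]), 'moment': array([-0.06521222, -0.05075618,  0.03969213]), 'finger_gap': 0.08563541188040583}
```

```bash
python3 - <<'E'
s=open('h.py').read()
s=s.replace("def cap(n,fn=None):\n    c=r.calibration(n);","def cal(n):\n    c=dict(r.calibration(n)); c['rotation']=Rn.from_euler('xyz',c['rotation'],degrees=True).as_matrix(); return c\ndef cap(n,fn=None):\n    c=cal(n);")
open('h.py','w').write(s)
E
python3 - <<'E'
from h import *
for f,n in(('s0','scene'),('t0','top')):
    p,d,c=load(f); c['rotation']=cal(n)['rotation']; c['p']=p;c['d']=d
    np.savez('pics/'+f+'.npz',**c)
    C=cloud(c,d); print(n,C[240,320],C[100,100], d.min(),d.max())
E
```

```text
scene [ 0.37012504 -0.17813163  0.00130392] [ 0.31606813 -1.56193371  0.19246972] 0.0 3.999927
top [ 0.53563654 -0.02561987  0.02080965] [ 0.94502219  0.59080263 -0.0011591 ] 0.0 2.2014008
```

View pics/s0.png

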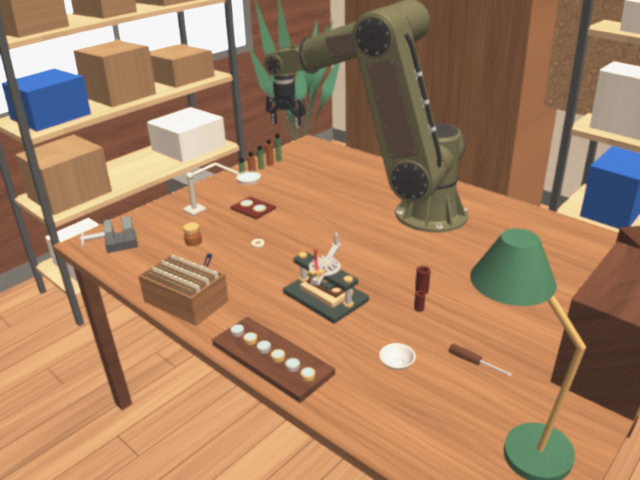

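View pics/t0.png

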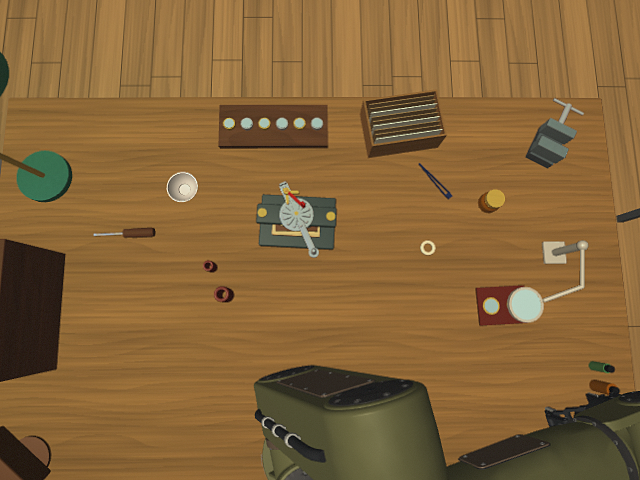

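View pics/w0.png

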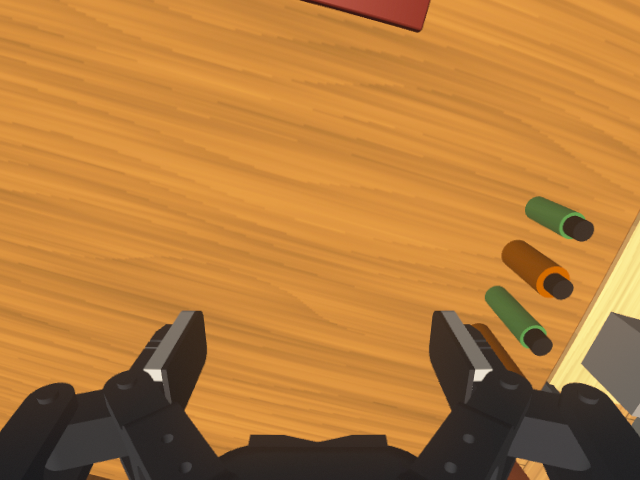

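The top view shows two tubes, at (209,266) and (223,294), with the press at (297,222). In the scene view they are at (420,300) and (423,278). I'll enlarge both areas and measure.

```bash
python3 - <<'E'
from h import *
p,d,c=load('t0'); C=cloud(c,d)
a=cv2.resize(p[245:315,180:250],(400,400),interpolation=cv2.INTER_CUBIC)
b=cv2.resize(p[175:265,250:345],(400,400),interpolation=cv2.INTER_CUBIC)
cv2.imwrite('pics/crop0.png',np.hstack([a,b]))
p2,d2,c2=load('s0')
cv2.imwrite('pics/crop1.png',np.hstack([cv2.resize(p2[255:320,390:455],(400,400),interpolation=cv2.INTER_CUBIC),cv2.resize(p2[225:325,275:375],(400,400),interpolation=cv2.INTER_CUBIC)]))
for x0,x1,y0,y1 in((195,222,255,276),(210,237,280,306)):
    P=C[y0:y1,x0:x1].reshape(-1,3); ok=P[:,2]>0.02; print(ok.sum(),np.percentile(P[ok],[2,50,98],axis=0).round(4).tolist())
    t=P[P[:,2]>np.percentile(P[ok][:,2],98)-.006]; print('top',t.mean(0).round(4),np.ptp(t,axis=0).round(4))
# red lever
hsv=cv2.cvtColor(p,cv2.COLOR_BGR2HSV); m=((hsv[...,0]<6)|(hsv[...,0]>174))&(hsv[...,1]>180)&(hsv[...,2]>120)
m[:175]=0;m[265:]=0;m[:,:250]=0;m[:,345:]=0
print(m.sum(),C[m].round(3)[:40].tolist())
E
```

```text
113 [[0.4539, 0.2466, 0.0216], [0.4664, 0.2573, 0.0508], [0.479, 0.2724, 0.0563]]
top [0.4655 0.2562 0.0702] [0.1333 0.2781 1.1362]
220 [[0.3754, 0.2015, 0.0252], [0.394, 0.2184, 0.0712], [0.4114, 0.238, 0.0767]]
top [0.3938 0.2175 0.0827] [0.0658 0.2444 1.1157]
51 [[0.638, 0.051, 0.127], [0.637, 0.053, 0.122], [0.635, 0.051, 0.129], [0.635, 0.048, 0.126], [0.633, 0.051, 0.127], [0.634, 0.048, 0.124], [0.633, 0.046, 0.126], [0.633, 0.043, 0.127], [0.63, 0.048, 0.128], [0.63, 0.046, 0.126], [0.63, 0.043, 0.126], [0.63, 0.041, 0.128], [0.627, 0.046, 0.128], [0.629, 0.044, 0.121], [0.628, 0.041, 0.126], [0.627, 0.038, 0.128], [0.626, 0.043, 0.126], [0.626, 0.041, 0.124], [0.625, 0.038, 0.126], [0.625, 0.036, 0.126], [0.623, 0.041, 0.125], [0.623, 0.039, 0.126], [0.623, 0.036, 0.125], [0.622, 0.034, 0.127], [0.62, 0.038, 0.127], [0.62, 0.036, 0.126], [0.62, 0.034, 0.126], [0.618, 0.036, 0.127], [0.617, 0.034, 0.128], [0.617, 0.031, 0.129], [0.618, 0.029, 0.127], [0.615, 0.034, 0.128], [0.615, 0.031, 0.126], [0.615, 0.029, 0.127], [0.612, 0.029, 0.128], [0.613, 0.026, 0.125], [0.612, 0.024, 0.129], [0.605, 0.021, 0.158], [0.605, 0.018, 0.155], [0.605, 0.016, 0.157]]
```

View pics/crop0.png

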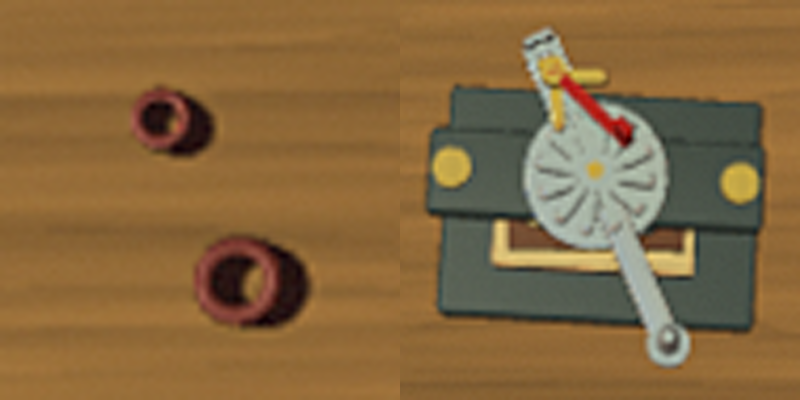

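View pics/crop1.png

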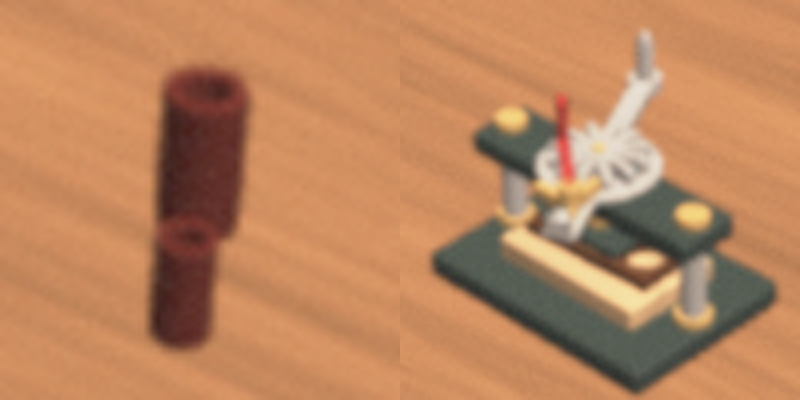

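The smaller tube is at top (209,266): about 28 mm wide and 52 mm high, which fits. The larger one at (223,294) is about 36 mm wide and 72 mm high, so it is the decoy. Now I'll work out the positions.

```bash
python3 - <<'E'
from h import *
p,d,c=load('t0'); C=cloud(c,d)
print('sleeve',onz(c,208.2,265.8,.052))
print('spig',onz(c,313.6,252.6,.145)); print('axis',onz(c,296.3,213.2,.117))
k1=onz(c,250+(450-400)/400*95,175+167/400*90,.1);k2=onz(c,250+340/400*95,175+182/400*90,.1);print('knobs',k1,k2,(k1+k2)/2,np.degrees(np.arctan2(*(k1-k2)[[0,1]])))
Z=C[175:265,250:345]; m=Z[...,2]>.132; print(Z[m].round(3).tolist())
p2,d2,c2=load('s0'); C2=cloud(c2,d2)
print('scene sleeve top',onz(c2,390+188/400*65,255+238/400*65,.052))
print('scene spig',onz(c2,275+(643-400)/4,225+33/4,.145),'axis',onz(c2,275+(601-400)/4,225+148/4,.117))
o=r.get_obs(); R=Rn.from_euler('xyz',o['orientation'],degrees=True).as_matrix(); print(R.round(3))
cw=cal('wrist'); print(R.T@(np.array(cw['eye'])-o['tcp_pos']), (R.T@cw['rotation']).round(3))
E
```

```text
sleeve [0.4666193  0.25956368 0.052     ]
spig [ 0.48552346 -0.00808003  0.145     ]
axis [0.5869175  0.03331745 0.117     ]
knobs [0.59296956 0.1193305  0.1       ] [ 0.58313226 -0.05166484  0.1       ] [0.58805091 0.03383283 0.1       ] 3.2925738525028057
[[0.346, -0.005, 1.187], [0.346, -0.005, 1.187], [0.346, -0.005, 1.187], [0.346, -0.005, 1.187], [0.346, -0.005, 1.187], [0.346, -0.005, 1.187], [0.346, -0.005, 1.187], [0.346, -0.005, 1.187], [0.346, -0.005, 1.187], [0.346, -0.005, 1.187], [0.346, -0.005, 1.187], [0.346, -0.005, 1.187], [0.607, 0.018, 0.159], [0.605, 0.021, 0.158], [0.605, 0.018, 0.155], [0.605, 0.016, 0.157], [0.603, 0.021, 0.154], [0.603, 0.018, 0.154], [0.603, 0.016, 0.155], [0.603, 0.014, 0.156], [0.603, 0.011, 0.155], [0.346, -0.005, 1.187], [0.603, 0.021, 0.145], [0.6, 0.018, 0.156], [0.6, 0.016, 0.157], [0.6, 0.014, 0.155], [0.6, 0.011, 0.157], [0.603, 0.021, 0.134], [0.6, 0.019, 0.146], [0.599, 0.016, 0.152], [0.597, 0.014, 0.157], [0.6, 0.011, 0.149], [0.601, 0.019, 0.135], [0.599, 0.016, 0.143], [0.597, 0.014, 0.15], [0.598, 0.011, 0.146], [0.598, 0.017
[... 730 characters left out ...]
489, -0.009, 0.145], [0.49, -0.011, 0.142], [0.49, -0.014, 0.143], [0.346, -0.005, 1.187], [0.488, -0.004, 0.14], [0.487, -0.007, 0.144], [0.487, -0.009, 0.144], [0.487, -0.011, 0.146], [0.488, -0.014, 0.136], [0.486, -0.004, 0.136], [0.485, -0.007, 0.138], [0.485, -0.009, 0.14], [0.485, -0.011, 0.14], [0.346, -0.005, 1.187], [0.346, -0.005, 1.187], [0.346, -0.005, 1.187]]
scene sleeve top [0.46861496 0.26403379 0.052     ]
scene spig [ 0.49156503 -0.006577    0.145     ] axis [0.58709023 0.03801943 0.117     ]
[[-0.     0.961  0.278]
 [ 0.001  0.278 -0.961]
 [-1.     0.    -0.001]]
[-0.11813068  0.08262006 -0.00038347] [[ 0.001  0.315 -0.949]
 [ 0.001  0.949  0.315]
 [ 1.    -0.002  0.   ]]
```

```bash
cat >> h.py <<'E'
def R0():
    return Rn.from_euler('xyz',r.get_obs()['orientation'],degrees=True).as_matrix()
def shift(P):
    o=r.get_obs(); R=R0(); return (R.T@(np.array(P)-o['tcp_pos'])*1000).round(1)
E
python3 - <<'E'
from h import *
for n in('t0','s0'):
    p,d,c=load(n); C=cloud(c,d).reshape(-1,3)
    m=(C[:,2]>.1)&(C[:,0]>.2)&(C[:,0]<.75)&(abs(C[:,1])<.7)&(d.reshape(-1)>0)
    for y in np.arange(-.7,.7,.1):
        k=m&(C[:,1]>=y)&(C[:,1]<y+.1)
        if k.sum()>3: print(n,round(y,1),k.sum(),np.percentile(C[k,2],98).round(3),C[k][:,0].min().round(2),C[k][:,0].max().round(2))
print(shift([.467,.2605,.256]))
E
```

```text
t0 -0.7 409 0.155 0.38 0.51
t0 -0.6 913 0.48 0.21 0.4
t0 -0.5 502 0.5 0.2 0.4
t0 -0.2 2243 0.691 0.2 0.26
t0 -0.1 7168 0.694 0.2 0.61
t0 -0.0 3201 0.586 0.2 0.67
t0 0.1 159 0.284 0.2 0.61
t0 0.5 12 0.426 0.74 0.75
t0 0.6 5240 0.24 0.21 0.51
s0 -0.7 192 0.155 0.38 0.51
s0 -0.6 455 0.513 0.2 0.4
s0 -0.5 218 0.515 0.2 0.4
s0 -0.2 480 0.679 0.2 0.27
s0 -0.1 4654 0.688 0.2 0.61
s0 -0.0 4349 0.568 0.2 0.67
s0 0.1 299 0.289 0.2 0.62
s0 0.6 2604 0.378 0.21 0.75
[ 5.000e-01  5.210e+02 -6.702e+02]
```

Call:
{"fn": "apply_moves", "kwargs": {"series": "0 35 -45 0; 0 73 -94 0; 0 111 -143 0; 0 149 -192 0; 0 187 -241 0"}}

```text
time_s: 0.78
tcp_pos: [0.2657, -0.243, 0.2563]
orientation: [39.7, 90.0, -34.1]
wrist_force: [1.6, 0.0, 0.2]
finger_gap: 0.0853
```

Call:
{"fn": "apply_moves", "kwargs": {"series": "0 38 -49 0; 0 76 -98 0; 0 114 -147 0; 0 152 -196 0; 0 190 -245 0"}}

```text
time_s: 1.4
tcp_pos: [0.3802, 0.0455, 0.2565]
orientation: [69.4, 90.0, -4.5]
wrist_force: [1.7, -0.9, -0.9]
finger_gap: 0.0852
```

Call:
{"fn": "apply_moves", "kwargs": {"series": "0 38 -49 0; 0 76 -98 0; 10 114 -147 0; 40 140 -180 0; 80 144 -184 0"}}

```text
time_s: 2.02
tcp_pos: [0.4674, 0.2624, 0.1751]
orientation: [109.6, 89.9, 35.8]
wrist_force: [-0.8, 0.2, 0.6]
finger_gap: 0.0858
```

```bash
python3 - <<'E'
from h import *
p,d,c=cap('wrist','w1'); o=r.get_obs(); print(o['tcp_pos'],o['wrist_force'],o['qpos'],R0().round(3).tolist())
C=cloud(c,d)
hsv=cv2.cvtColor(p,cv2.COLOR_BGR2HSV)
m=(abs(C[...,2]-.052)<.004)&(np.linalg.norm(C[...,:2]-[.467,.26],axis=2)<.04)
print(m.sum(),C[m].mean(0)); ctr,_=cv2.findContours(m.astype(np.uint8),0,2)
k=max(ctr,key=cv2.contourArea); e=cv2.fitEllipse(k); print(e,onz(c,*e[0],.052))
q=[onz(c,*a[0],.052) for a in k]; (cx,cy),rr=cv2.minEnclosingCircle(np.array(q)[:,:2].astype(np.float32)); print(cx,cy,rr)
E
```

```text
[0.46543863 0.26086184 0.16953117] [-2.25749854 -0.84868368 -7.19844954] [2.53325248e+01 2.03620219e+01 9.51377075e+01 8.52424695e-03
 6.49182883e+01 9.90828504e+01] [[-0.007, 0.96, 0.28], [-0.003, 0.28, -0.96], [-1.0, -0.007, 0.001]]
980 [0.47153976 0.26219878 0.05188449]
((320.4526062011719, 233.99525451660156), (40.7330322265625, 41.79900360107422), 89.92764282226562) [0.47156154 0.26220004 0.052     ]
0.47137925028800964 0.2621757388114929 0.014377862215042114
```

View pics/w1.png

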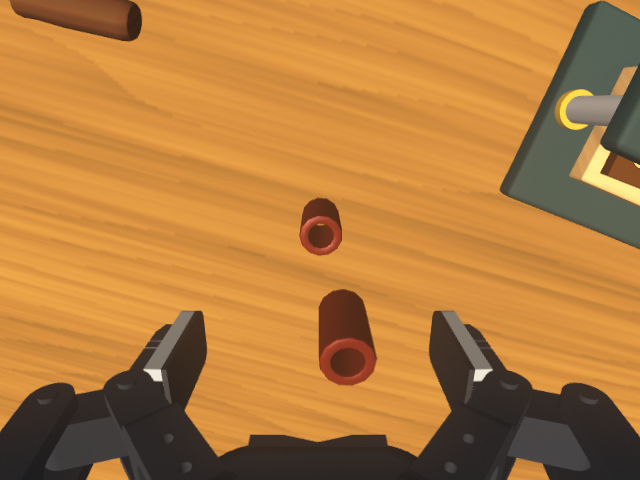

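Call:
{"fn": "apply_moves", "kwargs": {"series": "15 0 0 0; 30 1 0 0; 40 2 0 0; 40 2 0 0; 40 2 0 0"}}

```text
time_s: 2.7
tcp_pos: [0.4693, 0.2607, 0.1369]
orientation: [99.3, 89.9, 25.5]
wrist_force: [-1.1, -0.0, -0.6]
finger_gap: 0.0854
```

```bash
cat >> h.py <<'E'
def ring(fn,z,near,rad=.04,tol=.004):
    p,d,c=cap('wrist',fn); C=cloud(c,d)
    m=(abs(C[...,2]-z)<tol)&(np.linalg.norm(C[...,:2]-near,axis=2)<rad)
    k=max(cv2.findContours(m.astype(np.uint8),0,2)[0],key=cv2.contourArea); e=cv2.fitEllipse(k)
    q=[onz(c,*a[0],z) for a in k]; cc,rr=cv2.minEnclosingCircle(np.array(q)[:,:2].astype(np.float32))
    print('ell',np.round(e[0],1),np.round(e[1],1),onz(c,*e[0],z).round(4),'circ',np.round(cc,4),round(rr,4),'cloud',C[m].mean(0).round(4),m.sum())
E
python3 - <<'E'
from h import *
ring('w2',.052,[.469,.261]); o=r.get_obs(); print(o['tcp_pos'],o['wrist_force'],R0().round(3).tolist())
E
```

```text
ell [317.1 257.5] [47.  48.8] [0.4717 0.2621 0.052 ] circ [0.4717 0.2621] 0.0145 cloud [0.4716 0.2621 0.0518] 1330
[0.4692545  0.26072856 0.1369432 ] [-0.81708147  0.69318225 -0.41862968] [[0.001, 0.961, 0.278], [0.0, 0.278, -0.961], [-1.0, 0.001, -0.0]]
```

View pics/w2.png

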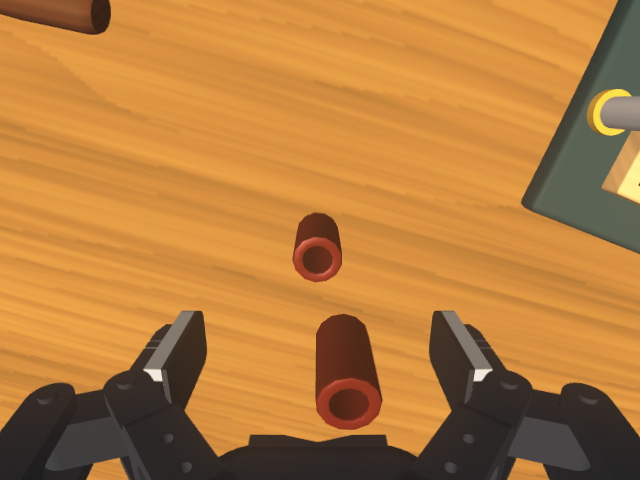

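The small grip's rim is centred at (317,257) in the wrist image, radius 14.5 mm as expected. Descending to grasp it.

Call:
{"fn": "apply_moves", "kwargs": {"series": "35 2.5 -0.5 0; 75 2.5 -0.5 0; 100 2.5 -0.5 0; 100 2.5 -0.5 0; 100 2.5 -0.5 0"}}

```text
time_s: 3.38
tcp_pos: [0.4719, 0.2622, 0.0376]
orientation: [99.1, 89.9, 25.2]
wrist_force: [-0.2, -0.1, 0.8]
finger_gap: 0.0855
```

Call:
{"fn": "apply_moves", "kwargs": {"series": "0 0 0 0; 0 0 0 0; 0 0 0 0; 0 0 0 0; 0 0 0 0", "claw": 0, "squeeze": 35}}

```text
time_s: 4.0
tcp_pos: [0.4714, 0.262, 0.0367]
orientation: [104.1, 90.0, 30.2]
wrist_force: [-1.4, -1.1, 5.4]
finger_gap: 0.0278
```

Call:
{"fn": "apply_moves", "kwargs": {"series": "-40 0 0 0; -90 0 0 0; -150 0 0 0; -205 0 0 0; -225 0 0 0"}}

```text
time_s: 4.62
tcp_pos: [0.4717, 0.2621, 0.2649]
orientation: [99.1, 89.7, 25.2]
wrist_force: [-0.1, 0.1, -1.2]
finger_gap: 0.0275
```

```bash
python3 - <<'E'
from h import *
o=r.get_obs(); print(o['tcp_pos'],o['wrist_force'],o['finger_gap'],shift([.490,-.008,.26]))
E
```

```text
[0.47171685 0.2621344  0.26487689] [-0.1312528   0.1328159  -1.21946703] 0.02748429245812727 [  4.4 -57.6 264.6]
```

Call:
{"fn": "apply_moves", "kwargs": {"series": "0 -13 60 0; 0 -26 120 0; 0 -39 180 0; 0 -52 235 0; 0 -57 264 0"}}

```text
time_s: 5.25
tcp_pos: [0.4897, -0.01, 0.2613]
orientation: [-23.1, 90.0, -97.1]
wrist_force: [0.6, 0.6, -1.5]
finger_gap: 0.0278
```

Call:
{"fn": "apply_moves", "kwargs": {"series": "0 0 0 0; 0 0 0 0"}}

```text
time_s: 5.5
tcp_pos: [0.4898, -0.007, 0.2612]
orientation: [-139.2, 90.0, 147.0]
wrist_force: [0.5, -0.1, -0.2]
finger_gap: 0.0277
```

```bash
python3 - <<'E'
from h import *
p,d,c=cap('wrist','w3'); o=r.get_obs(); print(o['tcp_pos'],o['wrist_force'],R0().round(3).tolist())
C=cloud(c,d); m=(C[...,2]>.137)&(C[...,2]<.148)&(np.linalg.norm(C[...,:2]-[.49,-.008],axis=2)<.03); ys,xs=np.nonzero(m)
print(m.sum(),xs.min(),xs.max(),ys.min(),ys.max(),C[m].mean(0).round(4),C[m].min(0),C[m].max(0))
print(proj(c,[.49,-.008,.145]))
E
```

```text
[ 0.48983196 -0.00669495  0.26125191] [-0.44886196  0.003065   -0.79660509] [[-0.0, 0.96, 0.279], [0.0, 0.279, -0.96], [-1.0, -0.0, -0.0]]
305 310 329 224 243 [ 0.4955 -0.0064  0.1422] [ 0.48786923 -0.01287136  0.13701272] [ 0.5004673  -0.00055747  0.14741543]
(np.float64(319.94153310246264), np.float64(243.2951788806628))
```

View pics/w3.png

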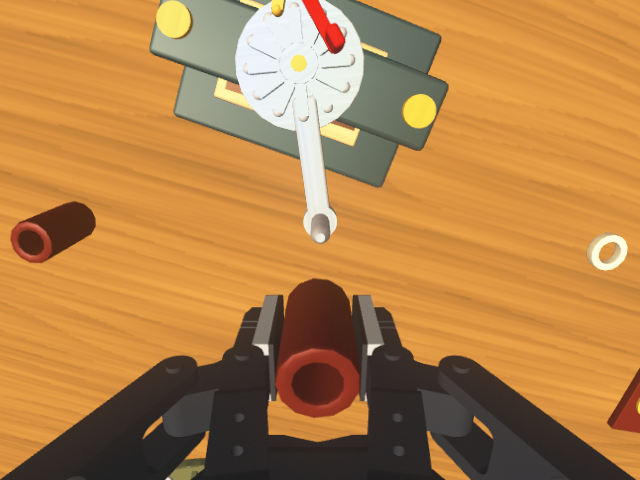

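The view shows the spigot tip at (320,237), the screw's gold centre at (299,63) and the held grip at (318,383).

```bash
python3 - <<'E'
from h import *
p,d,c=load('w3'); cv2.imwrite('pics/c3.png',cv2.resize(p[190:260,285:355],(700,700),interpolation=cv2.INTER_CUBIC))
print('tip',onz(c,320,237,.145),'axis',onz(c,299,63,.117),'bar',onz(c,320,222,.110))
C=cloud(c,d); 
for z in(.140,.143,.145):
    m=(abs(C[...,2]-z)<.002)&(np.linalg.norm(C[...,:2]-[.495,-.008],axis=2)<.03); print(z,C[m].mean(0).round(4),m.sum())
m=(C[...,2]>.1445)&(np.linalg.norm(C[...,:2]-[.495,-.008],axis=2)<.03); ys,xs=np.nonzero(m); print(xs.mean(),ys.mean(),m.sum(),onz(c,xs.mean(),ys.mean(),.145))
# ring of held sleeve
k=np.linalg.norm(C[...,:2]-[.49,-.007],axis=2)<.02; k&=(C[...,2]>.265)&(C[...,2]<.29); print('sleeve top',k.sum(),C[k].mean(0), np.ptp(C[k],axis=0))
E
```

```text
tip [ 0.49401244 -0.00686143  0.145     ] axis [0.59010358 0.03466831 0.117     ] bar [ 0.49356496 -0.00716739  0.11      ]
0.14 [ 0.496  -0.0063  0.1401] 133
0.143 [ 0.4953 -0.0066  0.143 ] 123
0.145 [ 0.4948 -0.0066  0.1449] 124
320.57262611056996 391.8759408483131 33879 [ 0.38019241 -0.0406968   0.145     ]
sleeve top 7230 [ 0.49170319 -0.00624698  0.27414841] [0.03212306 0.03705033 0.02481421]
```

View pics/c3.png

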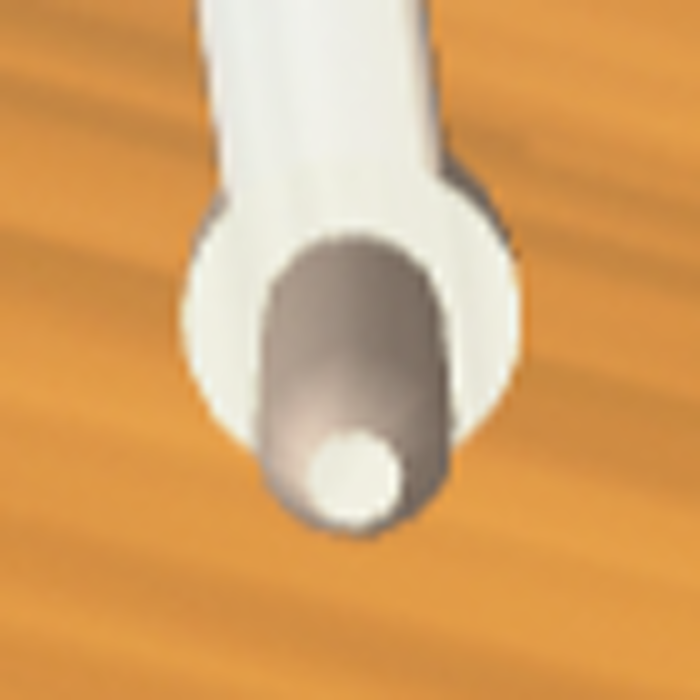

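Call:
{"fn": "apply_moves", "kwargs": {"series": "30 3.5 1 0; 55 3.5 1 0; 70 3.5 1 0; 70 3.5 1 0; 70 3.5 1 0"}}

```text
time_s: 6.18
tcp_pos: [0.494, -0.0074, 0.1922]
orientation: [69.0, 89.9, -4.9]
wrist_force: [-0.2, -0.2, -0.8]
finger_gap: 0.0279
```

```bash
python3 - <<'E'
from h import *
p,d,c=cap('wrist','w4'); o=r.get_obs(); print(o['tcp_pos'],o['wrist_force'])
E
```

```text
[ 0.49395892 -0.00741754  0.19228533] [ 0.32676714 -0.48170769 -0.30509967]
```

View pics/w4.png

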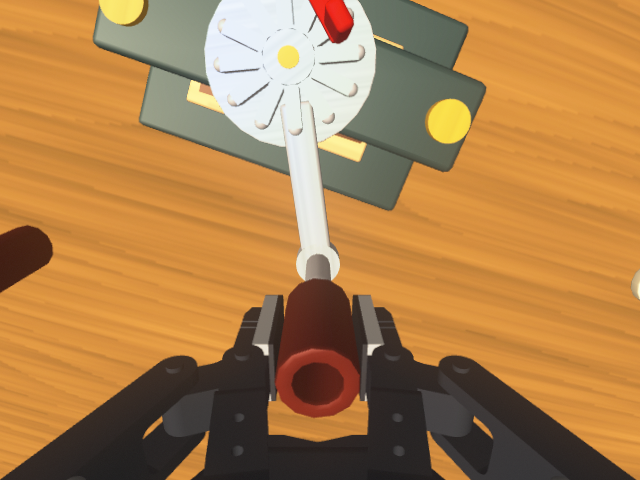

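The spigot at (318,265) lines up with the grip's axis at (317,290). Lowering in steps.

Call:
{"fn": "apply_moves", "kwargs": {"series": "6 0 0 0; 12 0 0 0; 17 0 0 0; 20 0 0 0; 20 0 0 0"}}

```text
time_s: 6.85
tcp_pos: [0.4935, -0.0075, 0.1711]
orientation: [-115.0, 90.0, 171.2]
wrist_force: [0.0, -0.5, -0.6]
finger_gap: 0.0279
```

Call:
{"fn": "apply_moves", "kwargs": {"series": "5 0 0 0; 10 0 0 0; 15 0 0 0; 20 0 0 0; 20 0 0 0"}}

```text
time_s: 7.48
tcp_pos: [0.4935, -0.0075, 0.1509]
orientation: [-115.2, 90.0, 170.9]
wrist_force: [-0.3, -0.1, -0.2]
finger_gap: 0.0273
```

```bash
python3 - <<'E'
from h import *
for i in range(3):
    p,d,c=cap('wrist','w5'); o=r.get_obs(); print(o['tcp_pos'],o['wrist_force'],o['moment'])
E
```

```text
[ 0.49351186 -0.00753156  0.15112242] [ 0.37430151 -0.30453574 -0.92555898] [ 0.00772147  0.04522922 -0.00032645]
[ 0.49360614 -0.00754007  0.15134044] [-0.17373727 -0.07814461 -1.15761223] [-0.01856389  0.02529223  0.04051448]
[ 0.49361752 -0.00753625  0.1514129 ] [ 0.38443847  0.52735532 -0.91033024] [ 0.04425214  0.00091016 -0.00476821]
```

View pics/w5.png

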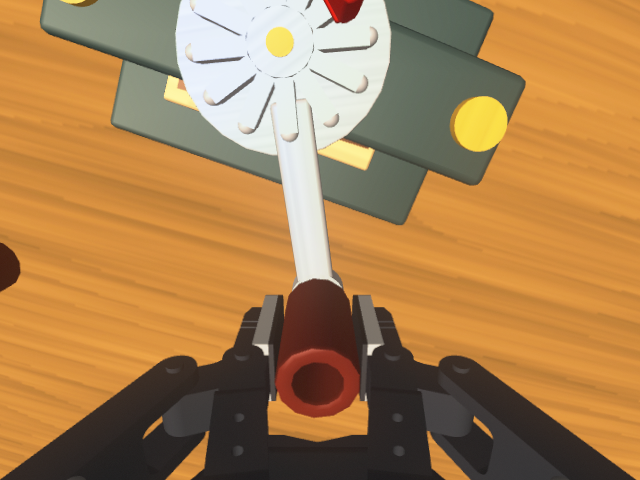

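Call:
{"fn": "apply_moves", "kwargs": {"series": "2 0 0 0; 4 0 0 0; 5 0 0 0; 5 0 0 0"}}

```text
time_s: 8.12
tcp_pos: [0.4936, -0.0076, 0.1467]
orientation: [40.2, 90.0, -33.6]
wrist_force: [-2.9, -0.0, 5.3]
finger_gap: 0.0276
```

Call:
{"fn": "apply_moves", "kwargs": {"series": "1 0 0 0; 1.5 0 0 0; 1.5 0 0 0"}}

```text
time_s: 8.5
tcp_pos: [0.4939, -0.0079, 0.1464]
orientation: [46.1, 89.9, -27.8]
wrist_force: [-8.6, -3.0, 19.9]
finger_gap: 0.0277
```

Hard stop at 20 N at the expected height, so the grip is seated. I'll relax, let go and rise.

Call:
{"fn": "apply_moves", "kwargs": {"series": "-2 0 0 0; -2 0 0 0; -2 0 0 0; -2 0 0 0", "claw": 0.8}}

```text
time_s: 9.0
tcp_pos: [0.4935, -0.0075, 0.1466]
orientation: [-114.3, 90.0, 171.9]
wrist_force: [0.1, -0.9, -0.7]
finger_gap: 0.0681
```

Call:
{"fn": "apply_moves", "kwargs": {"series": "-20 0 0 0; -50 0 0 0; -90 0 0 0; -110 0 0 0; -110 0 0 0"}}

```text
time_s: 9.62
tcp_pos: [0.4939, -0.0076, 0.2577]
orientation: [68.4, 89.9, -5.4]
wrist_force: [0.1, -0.0, -0.1]
finger_gap: 0.0685
```

```bash
python3 - <<'E'
from h import *
ring('w6',.162,[.4936,-.0075]); o=r.get_obs(); print(o['tcp_pos'],o['wrist_force'],o['qpos'].round(1))
p,d,c=load('w6'); C=cloud(c,d)
hsv=cv2.cvtColor(p,cv2.COLOR_BGR2HSV); m=((hsv[...,0]<5)|(hsv[...,0]>175))&(hsv[...,1]>180)
m&=(C[...,2]>.130)&(C[...,2]<.165)&(np.linalg.norm(C[...,:2]-[.59,.034],axis=2)<.05)
t=m&(C[...,2]>.153); print(m.sum(),t.sum(),C[t].mean(0),C[t].min(0),C[t].max(0))
E
```

```text
ell [318. 255.] [44.6 46.6] [ 0.4941 -0.0074  0.162 ] circ [ 0.4937 -0.0071] 0.0144 cloud [ 0.4939 -0.0074  0.1618] 1201
[ 0.49351266 -0.00751795  0.25641984] [ 0.5060754   0.15503928 -0.8231098 ] [-5.1 10.  96.1 -0.  74.  68.7]
354 288 [0.60531204 0.01789983 0.15615345] [0.60019414 0.01256874 0.15302076] [0.61066942 0.02335372 0.15823713]
```

View pics/w6.png

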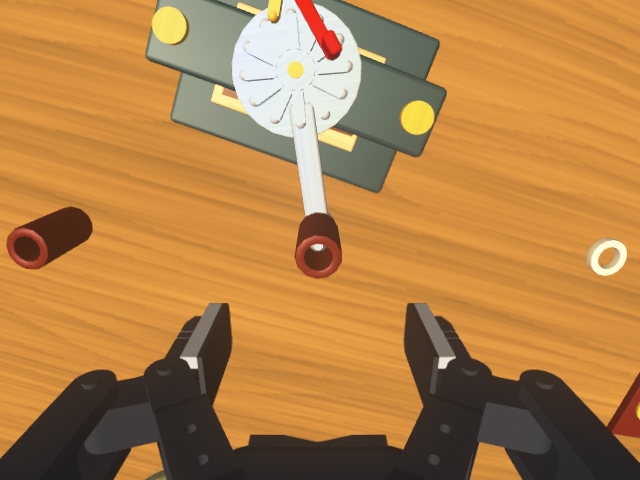

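Grip is seated: its rim measures 0.162 m high, the expected value. The fin is at (333,45), i.e. (0.605, 0.018), which is 21.5 mm right of the axis as described. Next: close the fingers and go to the fin's right side.

```bash
python3 - <<'E'
from h import *
print(shift([.6227,-.0274,.256]))
E
```

```text
[  0.4 118.6  55. ]
```

Call:
{"fn": "apply_moves", "kwargs": {"series": "0 25 12 0; 0 60 28 0; 0 95 45 0; 0 118 55 0; 0 118 55 0", "claw": 0}}

```text
time_s: 10.3
tcp_pos: [0.6226, -0.0277, 0.2541]
orientation: [-112.3, 89.8, 173.8]
wrist_force: [-0.8, 0.4, -0.1]
finger_gap: 0.0001
```

```bash
python3 - <<'E'
from h import *
p,d,c=cap('wrist','w7'); o=r.get_obs(); print(o['tcp_pos'],o['wrist_force'],o['finger_gap'])
C=cloud(c,d); R=R0(); T=(C-o['tcp_pos'])@R
m=(T[...,0]>5)&(T[...,0]<27)&(abs(T[...,1])<.03*1e3)&(abs(T[...,2])<.05)&(d>0)
T2=T[(T[...,0]>0)&(T[...,0]<.03)&(abs(T[...,1])<.04)&(abs(T[...,2])<.06)]
print(len(T2),T2.min(0),T2.max(0))
E
```

```text
[ 0.62194012 -0.0275681   0.25463916] [-0.83314601  0.08018744 -0.02089467] 0.00047046249819256283
1999 [ 2.42174809e-05  8.16879363e-03 -1.36983071e-02] [0.02237615 0.01412318 0.01363806]
```

View pics/w7.png

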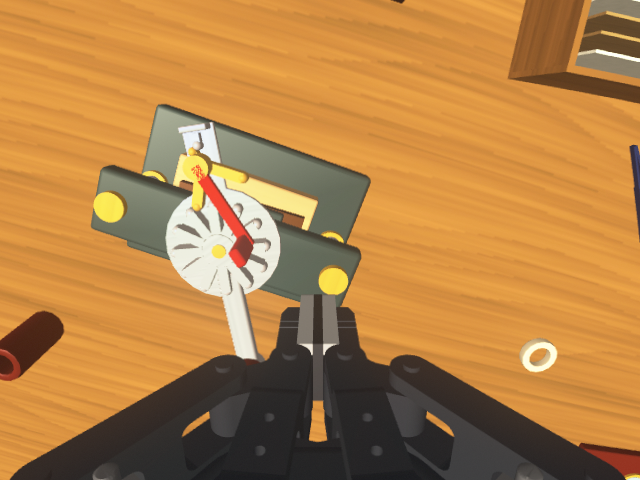

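Call:
{"fn": "apply_moves", "kwargs": {"series": "30 0 0 0; 65 0 0 0; 94 0 0 0; 94 0 0 0"}}

```text
time_s: 10.85
tcp_pos: [0.6206, -0.0273, 0.1606]
orientation: [-112.0, 89.7, 174.1]
wrist_force: [-0.1, 0.3, -0.3]
finger_gap: 0.0002
```

Call:
{"fn": "apply_moves", "kwargs": {"series": "0 -1.5 -12 0; 0 -3 -24 0; 0 -5 -36 0; 0 -6 -42 0; 0 -6.5 -46 0"}}

```text
time_s: 11.48
tcp_pos: [0.6031, 0.0153, 0.1631]
orientation: [81.4, 90.0, 7.6]
wrist_force: [-0.7, -1.1, -0.7]
finger_gap: 0.0
```

Call:
{"fn": "apply_moves", "kwargs": {"series": "0 -0.7 -5 0; 0 -1.5 -11 0; 0 -2 -17 0; 0 -3 -22 0; 0 -3 -24 0"}}

```text
time_s: 12.1
tcp_pos: [0.5935, 0.0374, 0.1628]
orientation: [-161.7, 90.0, 124.5]
wrist_force: [-0.3, 0.5, 0.3]
finger_gap: -0.0003
```

```bash
python3 - <<'E'
from h import *
p,d,c=cap('wrist','w8'); o=r.get_obs(); print(o['tcp_pos'],o['wrist_force'])
cap('scene','s8'); p=cv2.imread('pics/s8.png'); cv2.imwrite('pics/s8c.png',cv2.resize(p[210:330,260:400],(700,600),interpolation=cv2.INTER_CUBIC))
E
```

```text
[0.59350475 0.03743046 0.16279804] [ 0.00743947  0.55989757 -0.77718764]
```

View pics/w8.png

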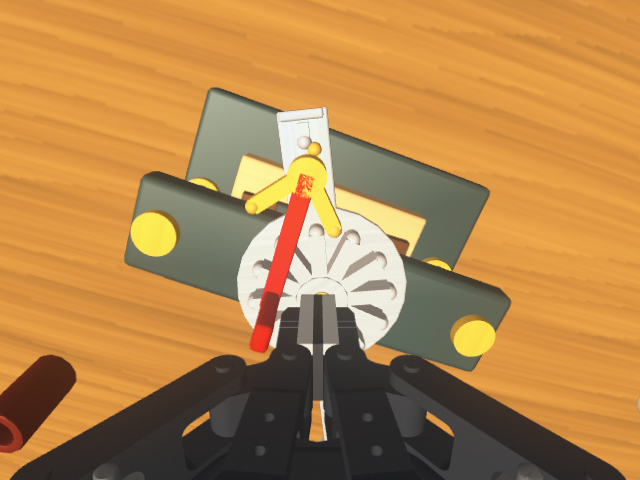

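View pics/s8c.png

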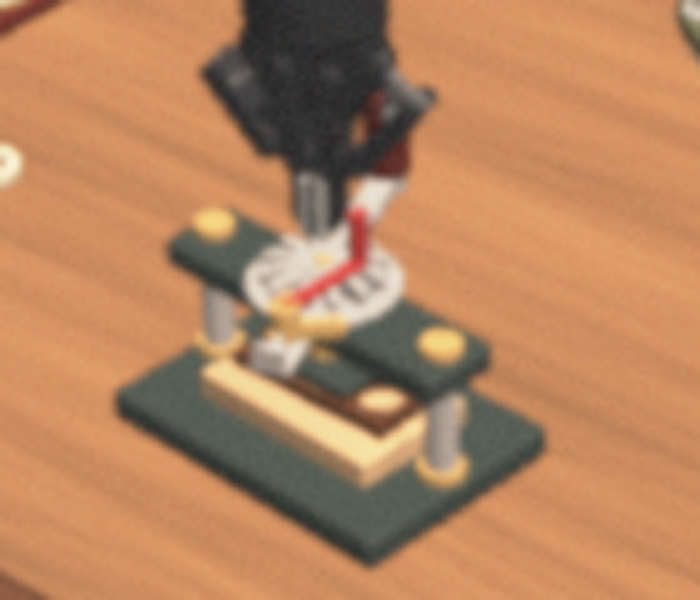

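The lever has gone over: the fin is now at (264,330), left of the axis at (320,295), and the contact force is about zero. I'll retreat along the way I came, rise, then check the fin and grip.

Call:
{"fn": "apply_moves", "kwargs": {"series": "-10 1 8 0; -40 1 10 0; -80 -30 10 0; -92 -80 10 0; -92 -110 6 0", "claw": 0.65}}

```text
time_s: 12.82
tcp_pos: [0.4886, -0.0004, 0.2567]
orientation: [66.8, 89.8, -7.1]
wrist_force: [1.6, 0.0, 0.7]
finger_gap: 0.0554
```

Call:
{"fn": "apply_moves", "kwargs": {"series": "0 0 0 0; 0 0 0 0"}}

```text
time_s: 13.08
tcp_pos: [0.4903, 0.0004, 0.2554]
orientation: [70.8, 89.9, -3.1]
wrist_force: [0.1, 0.0, -0.6]
finger_gap: 0.0557
```

```bash
python3 - <<'E'
from h import *
ring('w9',.162,[.4936,-.0075]); o=r.get_obs(); print(o['tcp_pos'],o['wrist_force'],o['finger_gap'],R0().round(3).tolist())
p,d,c=load('w9'); C=cloud(c,d)
hsv=cv2.cvtColor(p,cv2.COLOR_BGR2HSV); m=((hsv[...,0]<5)|(hsv[...,0]>175))&(hsv[...,1]>180)
m&=(C[...,2]>.130)&(C[...,2]<.165)&(np.linalg.norm(C[...,:2]-[.59,.034],axis=2)<.05)
t=m&(C[...,2]>.153); f=C[t].mean(0); print(t.sum(),f)
e=np.array([.916,.4]); v=f[:2]-[.5901,.0347]; print('along',v@e,'right',v@[.4,-.916])
print(shift([.4938,-.0072,.2]))
E
```

```text
ell [327.8 254.9] [45.3 46.9] [ 0.4928 -0.0046  0.162 ] circ [ 0.4926 -0.0049] 0.0144 cloud [ 0.4927 -0.0047  0.1618] 1233
[0.49036593 0.00054376 0.25502498] [ 0.21727358 -0.42282296  0.75923139] 0.05545621161912661 [[0.0, 0.961, 0.278], [-0.0, 0.278, -0.961], [-1.0, 0.0, 0.0]]
301 [0.58831615 0.05807211 0.15625332]
along 0.0077148344643799445 right -0.02212238976955354
[55.   1.1  8.4]
```

View pics/w9.png

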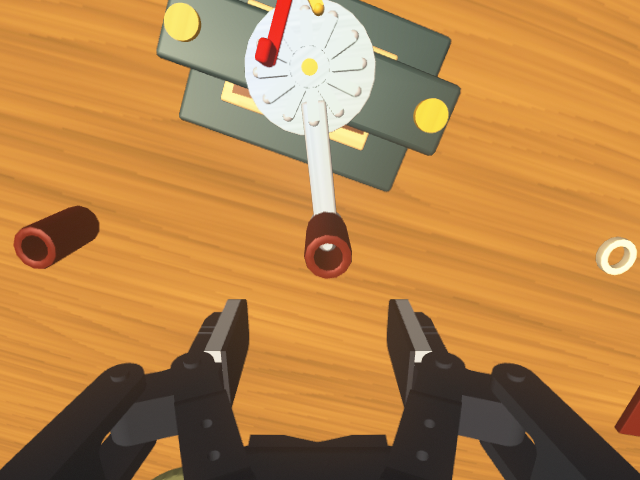

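The fin is 22.1 mm left of the axis, so the lever is fully at tightening. The grip is still seated at (0.4927,-0.0047). Regrasping it.

Call:
{"fn": "apply_moves", "kwargs": {"series": "10 1 5.5 0; 45 1 5.5 0; 80 1 5.5 0; 104 1 5.5 0; 104 1 5.5 0"}}

```text
time_s: 13.75
tcp_pos: [0.4915, -0.0044, 0.1487]
orientation: [-110.4, 89.8, 175.7]
wrist_force: [0.1, -0.5, 1.2]
finger_gap: 0.0555
```

Call:
{"fn": "apply_moves", "kwargs": {"series": "0 0 0 0; 0 0 0 0; 0 0 0 0; 0 0 0 0", "claw": 0, "squeeze": 25}}

```text
time_s: 14.25
tcp_pos: [0.4926, -0.0044, 0.1517]
orientation: [69.6, 89.9, -4.3]
wrist_force: [-0.5, 0.8, 6.2]
finger_gap: 0.0281
```

```bash
cat > plan.py <<'E'
from h import *
import sys
A=np.array([.5901,.0347]); 
y=np.array([.961,.278]); z=np.array([.278,-.961])
def way(th0,dth,n):   # from commanded crank angle th0 (world angle deg minus 176.7), steps
    P=lambda t:A+.105*np.array([np.cos(np.radians(176.7)+t),np.sin(np.radians(176.7)+t)])
    return [((P(th0+dth*k)-P(th0))@y*1000,(P(th0+dth*k)-P(th0))@z*1000) for k in range(1,n+1)]
def state():
    o=r.get_obs(); v=o['tcp_pos'][:2]-A; t=np.arctan2(v[1],v[0])%(2*np.pi)-np.radians(176.7)
    rad=v/np.linalg.norm(v); tan=np.array([rad[1],-rad[0]]) # clockwise
    f=o['wrist_force'][:2]; print('t',o['time_s'],'theta',round(t,3),'r',np.linalg.norm(v).round(4),'z',o['tcp_pos'][2].round(4),'resist',(-f@tan).round(1),'radial',(f@rad).round(1),'fz',o['wrist_force'][2].round(1),'gap',o['finger_gap'].round(4))
    return t
E
python3 - <<'E'
from plan import *
state()
t=.44
while t>-.66:
    w=way(t,-.04,5); print(round(t,2),'; '.join('0 %.1f %.1f 0'%a for a in w)); t-=.2
E
```

```text
Traceback (most recent call last):
  File "plan.py", line 11, in state
    f=o['wrist_force'][:2]; print('t',o['time_s'],'theta',round(t,3),'r',np.linalg.norm(v).round(4),'z',o['tcp_pos'][2].round(4),'resist',(-f@tan).round(1),'radial',(f@rad).round(1),'fz',o['wrist_force'][2].round(1),'gap',o['finger_gap'].round(4))
                                                                                                                                                                                                                              ^^^^^^^^^^^^^^^^^^^^^
AttributeError: 'float' object has no attribute 'round'
```

```bash
sed -i "s/o\['finger_gap'\].round(4)/round(o['finger_gap'],4)/" plan.py; python3 - <<'E'
from plan import *
state()
t=.44
while t>-.66:
    w=way(t,-.04,5); print(round(t,2),'; '.join('0 %.1f %.1f 0'%a for a in w)); t-=.2
E
```

```text
t 14.25 theta 0.439 r 0.105 z 0.1517 resist -1.0 radial 0.1 fz 6.2 gap 0.0281
0.44 0 -0.3 -4.2 0; 0 -0.5 -8.4 0; 0 -0.5 -12.6 0; 0 -0.3 -16.8 0; 0 -0.0 -21.0 0
0.24 0 0.5 -4.2 0; 0 1.2 -8.3 0; 0 2.0 -12.4 0; 0 3.0 -16.5 0; 0 4.2 -20.6 0
0.04 0 1.3 -4.0 0; 0 2.8 -7.9 0; 0 4.4 -11.8 0; 0 6.2 -15.6 0; 0 8.2 -19.3 0
-0.16 0 2.1 -3.6 0; 0 4.3 -7.2 0; 0 6.7 -10.7 0; 0 9.2 -14.1 0; 0 11.8 -17.3 0
-0.36 0 2.8 -3.2 0; 0 5.7 -6.2 0; 0 8.7 -9.1 0; 0 11.8 -11.9 0; 0 15.0 -14.6 0
-0.56 0 3.3 -2.5 0; 0 6.8 -5.0 0; 0 10.3 -7.2 0; 0 13.9 -9.4 0; 0 17.6 -11.3 0
```

Call:
{"fn": "apply_moves", "kwargs": {"series": "-0.5 -0.3 -4.2 0; -0.5 -0.5 -8.4 0; -0.5 -0.5 -12.6 0; -0.5 -0.3 -16.8 0; -0.5 0 -21 0"}}

```text
time_s: 14.88
tcp_pos: [0.4868, 0.0158, 0.1517]
orientation: [51.0, 89.9, -22.8]
wrist_force: [5.7, -4.5, 4.6]
finger_gap: 0.028
```

```bash
python3 -c "from plan import *;state()"
```

```text
t 14.875 theta 0.239 r 0.105 z 0.1517 resist 5.5 radial -4.8 fz 4.6 gap 0.028
```

Call:
{"fn": "apply_moves", "kwargs": {"series": "0 1.3 -4.2 0; 0 2.2 -8.3 0; 0 3 -12.4 0; 0 4 -16.5 0"}}

```text
time_s: 15.38
tcp_pos: [0.4857, 0.0326, 0.1517]
orientation: [21.8, 89.9, -52.1]
wrist_force: [1.1, -5.2, 6.9]
finger_gap: 0.0279
```

```bash
python3 -c "from plan import *;state()"
```

```text
t 15.375 theta 0.077 r 0.1045 z 0.1517 resist 5.2 radial -1.0 fz 6.9 gap 0.0279
```

Call:
{"fn": "apply_moves", "kwargs": {"series": "0 1.1 -4.1 0; 0 2.4 -8.1 0; 0 3.9 -12.1 0; 0 5.5 -16 0"}}

```text
time_s: 15.88
tcp_pos: [0.4865, 0.0495, 0.1517]
orientation: [22.5, 89.9, -51.3]
wrist_force: [0.4, -5.4, 6.3]
finger_gap: 0.0278
```

```bash
python3 -c "
from plan import *
t=state()
for n in range(4): 
    w=way(t,-.04,4); print(round(t,2),'; '.join('0 %.1f %.1f 0'%a for a in w)); t-=.16"
```

```text
t 15.875 theta -0.085 r 0.1046 z 0.1517 resist 5.3 radial -1.1 fz 6.3 gap 0.0278
-0.08 0 1.8 -3.8 0; 0 3.8 -7.5 0; 0 5.9 -11.2 0; 0 8.1 -14.7 0
-0.24 0 2.4 -3.5 0; 0 4.9 -6.8 0; 0 7.6 -10.1 0; 0 10.3 -13.2 0
-0.4 0 2.9 -3.0 0; 0 5.9 -5.9 0; 0 9.1 -8.7 0; 0 12.3 -11.4 0
-0.56 0 3.4 -2.5 0; 0 6.8 -4.9 0; 0 10.3 -7.2 0; 0 14.0 -9.3 0
```

Call:
{"fn": "apply_moves", "kwargs": {"series": "0 1.8 -3.8 0; 0 3.8 -7.5 0; 0 5.9 -11.2 0; 0 8.1 -14.7 0"}}

```text
time_s: 16.38
tcp_pos: [0.4901, 0.0659, 0.1517]
orientation: [5.0, 89.9, -68.9]
wrist_force: [-0.2, -6.1, 7.2]
finger_gap: 0.0282
```

```bash
python3 -c "
from plan import *
t=state()"
```

```text
t 16.375 theta -0.245 r 0.1047 z 0.1517 resist 5.9 radial -1.6 fz 7.2 gap 0.0282
```

Call:
{"fn": "apply_moves", "kwargs": {"series": "0 2.4 -3.5 0; 0 4.9 -6.8 0; 0 7.6 -10.1 0; 0 10.3 -13.2 0"}}

```text
time_s: 16.88
tcp_pos: [0.4962, 0.0814, 0.1516]
orientation: [-27.1, 89.9, -100.9]
wrist_force: [-1.7, -5.2, 9.6]
finger_gap: 0.0278
```

```bash
python3 -c "
from plan import *
t=state()"
```

```text
t 16.875 theta -0.404 r 0.1049 z 0.1516 resist 5.4 radial -0.8 fz 9.6 gap 0.0278
```

Call:
{"fn": "apply_moves", "kwargs": {"series": "-0.4 2.9 -3 0; -0.4 5.9 -5.9 0; -0.4 9.1 -8.7 0; -0.4 12.3 -11.4 0"}}

```text
time_s: 17.38
tcp_pos: [0.5045, 0.0957, 0.1517]
orientation: [-64.1, 89.9, -137.9]
wrist_force: [-3.5, -6.2, 7.4]
finger_gap: 0.0281
```

```bash
python3 -c "
from plan import *
t=state()"
```

```text
t 17.375 theta -0.561 r 0.1051 z 0.1517 resist 7.1 radial -0.8 fz 7.4 gap 0.0281
```

Call:
{"fn": "apply_moves", "kwargs": {"series": "-0.3 3.2 -2.4 0; -0.3 6.4 -4.8 0; -0.3 8 -5.8 0"}}

```text
time_s: 17.75
tcp_pos: [0.5103, 0.1034, 0.1517]
orientation: [-73.4, 89.8, -147.2]
wrist_force: [-4.7, -7.2, 6.0]
finger_gap: 0.0281
```

```bash
python3 -c "
from plan import *
t=state()
for n in range(7): 
    w=way(t,.04,5); print(round(t,2),'; '.join('0 %.1f %.1f 0'%a for a in w)); t+=.2"
```

```text
t 17.75 theta -0.653 r 0.1053 z 0.1517 resist 8.5 radial -1.1 fz 6.0 gap 0.0281
-0.65 0 -3.5 2.4 0; 0 -6.8 4.9 0; 0 -10.1 7.5 0; 0 -13.3 10.3 0; 0 -16.3 13.2 0
-0.45 0 -2.9 3.0 0; 0 -5.7 6.1 0; 0 -8.4 9.4 0; 0 -11.0 12.7 0; 0 -13.4 16.1 0
-0.25 0 -2.3 3.5 0; 0 -4.4 7.2 0; 0 -6.4 10.9 0; 0 -8.2 14.6 0; 0 -9.9 18.5 0
-0.05 0 -1.5 3.9 0; 0 -2.9 7.9 0; 0 -4.1 11.9 0; 0 -5.2 16.0 0; 0 -6.0 20.1 0
0.15 0 -0.7 4.1 0; 0 -1.3 8.3 0; 0 -1.7 12.5 0; 0 -1.9 16.7 0; 0 -1.9 20.9 0
0.35 0 0.1 4.2 0; 0 0.4 8.4 0; 0 0.8 12.6 0; 0 1.5 16.7 0; 0 2.3 20.9 0
0.55 0 0.9 4.1 0; 0 2.1 8.1 0; 0 3.3 12.1 0; 0 4.8 16.1 0; 0 6.3 20.0 0
```

Resistance was about 5.3 N with the jaw free and has now risen to 8.5 N near the end of the stroke, so the jaw is on the plate. I'll ratchet back, then finish with a short second stroke.

Call:
{"fn": "apply_moves", "kwargs": {"series": "0 -3.5 2.4 0; 0 -6.8 4.9 0; 0 -10.1 7.5 0; 0 -13.3 10.3 0; 0 -16.3 13.2 0"}}

```text
time_s: 18.38
tcp_pos: [0.4987, 0.0864, 0.1518]
orientation: [-110.0, 90.0, 176.1]
wrist_force: [0.3, 1.1, -0.9]
finger_gap: 0.028
```

```bash
python3 -c "
from plan import *
t=state()"
```

```text
t 18.375 theta -0.457 r 0.105 z 0.1518 resist -1.1 radial 0.3 fz -0.9 gap 0.028
```

Call:
{"fn": "apply_moves", "kwargs": {"series": "0 -2.9 3 0; 0 -5.7 6.1 0; 0 -8.4 9.4 0; 0 -11 12.7 0; 0 -13.4 16.1 0"}}

```text
time_s: 19.0
tcp_pos: [0.4905, 0.0671, 0.152]
orientation: [-45.3, 90.0, -119.2]
wrist_force: [1.5, 0.9, -0.1]
finger_gap: 0.028
```

Call:
{"fn": "apply_moves", "kwargs": {"series": "0 -2.3 3.5 0; 0 -4.4 7.2 0; 0 -6.4 10.9 0; 0 -8.2 14.6 0; 0 -9.9 18.5 0"}}

```text
time_s: 19.62
tcp_pos: [0.4862, 0.0466, 0.152]
orientation: [-94.1, 90.0, -168.0]
wrist_force: [0.0, 0.8, -0.2]
finger_gap: 0.0279
```

Call:
{"fn": "apply_moves", "kwargs": {"series": "0 -1.5 3.9 0; 0 -2.9 7.9 0; 0 -4.1 11.9 0; 0 -5.2 16 0; 0 -6 20.1 0"}}

```text
time_s: 20.25
tcp_pos: [0.486, 0.0257, 0.1519]
orientation: [-164.5, 90.0, 121.6]
wrist_force: [-1.3, 1.5, -0.3]
finger_gap: 0.0277
```

```bash
python3 -c "
from plan import *
t=state()
for n in range(5): 
    w=way(t,-.04,5); print(round(t,2),'; '.join('0 %.1f %.1f 0'%a for a in w)); t-=.2"
```

```text
t 20.25 theta 0.144 r 0.1044 z 0.1519 resist -1.6 radial 1.1 fz -0.3 gap 0.0277
0.14 0 0.9 -4.1 0; 0 2.0 -8.2 0; 0 3.2 -12.2 0; 0 4.6 -16.2 0; 0 6.1 -20.1 0
-0.06 0 1.7 -3.8 0; 0 3.5 -7.6 0; 0 5.5 -11.3 0; 0 7.7 -14.9 0; 0 10.0 -18.5 0
-0.26 0 2.4 -3.4 0; 0 5.0 -6.8 0; 0 7.7 -10.0 0; 0 10.5 -13.1 0; 0 13.4 -16.1 0
-0.46 0 3.1 -2.9 0; 0 6.2 -5.6 0; 0 9.5 -8.3 0; 0 12.9 -10.8 0; 0 16.4 -13.1 0
-0.66 0 3.6 -2.2 0; 0 7.2 -4.3 0; 0 11.0 -6.2 0; 0 14.8 -8.0 0; 0 18.6 -9.6 0
```

Call:
{"fn": "apply_moves", "kwargs": {"series": "0 0.9 -4.1 0; 0 2 -8.2 0; 0 3.2 -12.2 0; 0 4.6 -16.2 0; 0 6.1 -20.1 0"}}

```text
time_s: 20.88
tcp_pos: [0.4864, 0.0473, 0.152]
orientation: [19.0, 90.0, -54.9]
wrist_force: [-0.9, -0.7, -0.6]
finger_gap: 0.028
```

```bash
python3 -c "
from plan import *
t=state()"
```

```text
t 20.875 theta -0.063 r 0.1045 z 0.152 resist 0.8 radial 0.8 fz -0.6 gap 0.028
```

Call:
{"fn": "apply_moves", "kwargs": {"series": "0 1.7 -3.8 0; 0 3.5 -7.6 0; 0 4.5 -9.5 0"}}

```text
time_s: 21.25
tcp_pos: [0.488, 0.0569, 0.1519]
orientation: [-33.3, 89.9, -107.2]
wrist_force: [-1.4, -8.3, -0.1]
finger_gap: 0.028
```

```bash
python3 -c "
from plan import *
t=state()
for n in range(6): 
    w=way(t,-.03,3); print(round(t,2),'; '.join('0 %.1f %.1f 0'%a for a in w)); t-=.09"
```

```text
t 21.25 theta -0.156 r 0.1045 z 0.1519 resist 8.4 radial -0.4 fz -0.1 gap 0.028
-0.16 0 1.5 -2.7 0; 0 3.2 -5.5 0; 0 4.9 -8.1 0
-0.25 0 1.8 -2.6 0; 0 3.6 -5.1 0; 0 5.6 -7.6 0
-0.34 0 2.0 -2.4 0; 0 4.1 -4.8 0; 0 6.2 -7.1 0
-0.43 0 2.2 -2.2 0; 0 4.5 -4.4 0; 0 6.8 -6.5 0
-0.52 0 2.4 -2.0 0; 0 4.9 -4.0 0; 0 7.4 -5.9 0
-0.61 0 2.6 -1.8 0; 0 5.2 -3.5 0; 0 7.9 -5.2 0
```

Engaged at -0.15 rad as expected, with 8.4 N. Carrying on in small steps.

Call:
{"fn": "apply_moves", "kwargs": {"series": "0 1.5 -2.7 0; 0 3.2 -5.5 0; 0 4.9 -8.1 0"}}

```text
time_s: 21.62
tcp_pos: [0.4903, 0.0659, 0.1519]
orientation: [-49.8, 89.9, -123.7]
wrist_force: [-2.7, -7.5, 0.3]
finger_gap: 0.0277
```

```bash
python3 -c "
from plan import *
t=state()"
```

```text
t 21.625 theta -0.245 r 0.1046 z 0.1519 resist 8.0 radial 0.3 fz 0.3 gap 0.0277
```

Call:
{"fn": "apply_moves", "kwargs": {"series": "0 1.8 -2.6 0; 0 3.6 -5.1 0; 0 5.6 -7.6 0"}}

```text
time_s: 22.0
tcp_pos: [0.4934, 0.0747, 0.1519]
orientation: [-58.5, 89.9, -132.3]
wrist_force: [-4.4, -9.3, 3.1]
finger_gap: 0.0279
```

```bash
python3 -c "
from plan import *
t=state()"
```

```text
t 22.0 theta -0.334 r 0.1047 z 0.1519 resist 10.2 radial 0.6 fz 3.1 gap 0.0279
```

Call:
{"fn": "apply_moves", "kwargs": {"series": "0 2 -2.4 0; 0 4 -4.8 0"}}

```text
time_s: 22.25
tcp_pos: [0.4958, 0.0803, 0.1518]
orientation: [-60.3, 89.9, -134.1]
wrist_force: [-4.1, -10.0, 2.8]
finger_gap: 0.028
```

```bash
python3 -c "
from plan import *
t=state()"
```

```text
t 22.25 theta -0.393 r 0.1047 z 0.1518 resist 10.8 radial -0.7 fz 2.8 gap 0.028
```

Call:
{"fn": "apply_moves", "kwargs": {"series": "0 2.1 -2.3 0"}}

```text
time_s: 22.38
tcp_pos: [0.4972, 0.0831, 0.1519]
orientation: [-60.6, 89.9, -134.5]
wrist_force: [-4.9, -10.3, 2.5]
finger_gap: 0.0281
```

```bash
python3 -c "
from plan import *
t=state()"
```

```text
t 22.375 theta -0.423 r 0.1048 z 0.1519 resist 11.4 radial -0.4 fz 2.5 gap 0.0281
```

The crank is moving at 11.4 N, mid-window and clearly stiffer than the 5.3 N free value. Stopping: relax, open, rise.

Call:
{"fn": "apply_moves", "kwargs": {"series": "0 -0.8 1 0; 0 -1.5 1.8 0; 0 -1.5 1.8 0"}}

```text
time_s: 22.75
tcp_pos: [0.4964, 0.0812, 0.1519]
orientation: [-64.3, 89.9, -138.2]
wrist_force: [-2.6, -6.1, 1.6]
finger_gap: 0.0276
```

Call:
{"fn": "apply_moves", "kwargs": {"series": "0 0 0 0; 0 0 0 0; 0 0 0 0; 0 0 0 0", "claw": 0.65}}

```text
time_s: 23.25
tcp_pos: [0.4967, 0.0817, 0.152]
orientation: [164.3, 90.0, 90.5]
wrist_force: [-0.2, 0.0, -0.4]
finger_gap: 0.0555
```

Call:
{"fn": "apply_moves", "kwargs": {"series": "-15 0 0 0; -45 0 0 0; -85 0 0 0; -110 0 0 0; -110 0 0 0"}}

```text
time_s: 23.88
tcp_pos: [0.4972, 0.0817, 0.2646]
orientation: [79.7, 89.7, 5.8]
wrist_force: [-0.3, 0.6, -0.9]
finger_gap: 0.0555
```

```bash
python3 - <<'E'
from plan import *
state(); ring('w10',.162,[.496,.082])
p,d,c=load('w10'); C=cloud(c,d)
hsv=cv2.cvtColor(p,cv2.COLOR_BGR2HSV); m=((hsv[...,0]<5)|(hsv[...,0]>175))&(hsv[...,1]>180)&(C[...,2]>.153)&(C[...,2]<.165)&(np.linalg.norm(C[...,:2]-[.59,.034],axis=2)<.05)
f=C[m].mean(0); print(m.sum(),f); s=np.array([.4965,.0815]); A=np.array([.5901,.0347]); e=(A-s)/np.linalg.norm(A-s); v=f[:2]-A; print('right',v@[e[1],-e[0]],'along',v@e)
cap('top','t10');cap('scene','s10')
E
```

```text
t 23.875 theta -0.411 r 0.1041 z 0.2646 resist -0.4 radial 0.6 fz -0.9 gap 0.0555
ell [325.6 259.4] [43.  44.8] [0.4936 0.076  0.162 ] circ [0.4934 0.0761] 0.0144 cloud [0.4934 0.0759 0.1618] 1117
263 [0.60518073 0.05361634 0.15598583]
right -0.023663592949830756 along 0.005028970974419881
```

View pics/w10.png

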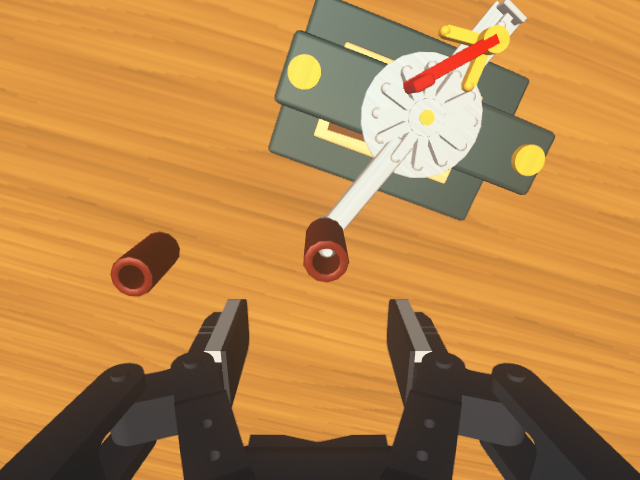

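View pics/s10.png

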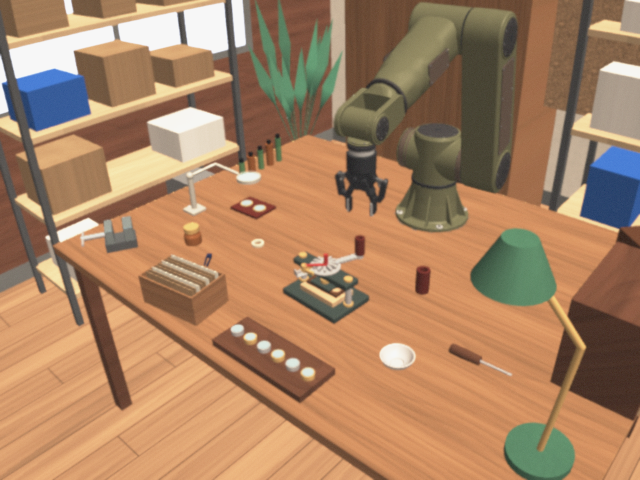

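The wrist view shows the grip seated, its rim at (326,260) and 162 mm high. The fin at (420,82) is on the tightening side, and the fingers are clear. In the scene view the dish, driver, jar, ring, tweezers and lens board are where they started.

```bash
python3 - <<'E'
from h import *
a=load('s0')[0];b=load('s10')[0]
for n,(x0,x1,y0,y1) in dict(dish=(375,420,340,372),driver=(445,515,340,380),jar=(180,205,220,248),ring=(248,268,236,250),board=(228,278,195,220),tweez=(200,215,250,268)).items():
    print(n,cv2.absdiff(a[y0:y1,x0:x1],b[y0:y1,x0:x1]).mean().round(2))
print(r.get_obs()['time_s'],r.job_done())
E
```

```text
dish 1.18
driver 1.73
jar 1.61
ring 1.58
board 1.75
tweez 1.64
the job is handed in; nothing more can be done
24.025 None
```

The job is handed in at 24 s, and every step in the task was done in the order asked.

- **Grip:** I pressed the smaller rosewood grip onto the spigot until it hit a hard stop at about 20 N. Its rim measured 162 mm above the table, both then and at the end, which means it is fully down.
- **Lever:** the red fin went from 21.5 mm right of the axis to 22 mm left, and it is still on the tightening side.
- **Tightening:** it took two strokes. The crank resisted at about 5.3 N with the jaw free and 8.5 N at the end of the first stroke. I stopped the second stroke at 11.4 N while still moving, inside the 9 to 14 N window and well under 18 N.
- **Final state:** the fingers are open and clear above the grip. Comparing before and after pictures around the dish, driver, jar, ring, lens board and tweezers showed only image noise.

**Checks that did not quite match:**
- Opening the fingers nudged the crank a few millimetres in its free direction. The screw holds by itself, so this should not have changed the nip.
- One reading early in the second stroke (8.0 N) was slightly below the one before it (8.4 N). I took this as sensor noise or changed friction, and the readings after it rose steadily.

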